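# Close a mug-handle casting mould with the half out of the tub

### The job

Take the loose half of the mug-handle mould, the longest of the plaster moulds, out of the storage tub where it leans against the far wall, and close the mould with it: lay it face down on the bottom half on the bench, pour ends together, and slide it lengthwise under light pressure until the two plaster keys drop into its sockets and the faces lie flush, then let go. The plaster chips, so do not drop it on or press hard on the bottom half, and leave the other two moulds in the tub and the two jars where they are.

Things in the scene. Friction and masses are not known exactly. Their poses are not given: they have to be found in the camera images.
- tub: White open storage tub, fixed, 217 (its x) x 327 (its y) x 124 mm high; inside 163 x 283 mm at the bottom, 195 x 310 mm at the rim. Origin: centre of its underside, on the bench; z up, x toward its far long wall. A slatted board inside makes a flat floor 32 mm above the bench; on it a cleat, 9 mm high and wide, runs along y, its far face 6 mm nearer (-x) than the tub's centre.
- top_centre (a point): Centre of the loose mould half, a plaster block 112 (x) x 56 (y) x 28 mm (z), 0.2 to 0.33 kg. It leans in the tub 35 degrees from level, lower end against the cleat, upper end on the far wall, back up, parting face down. x: along it, away from the pour end, up the slope; y: across its flat long sides, where it is gripped (30 mm free beside them); z: out of its back. Parting face at z = -14 mm.
- top_face (a point): On the loose half: centre of its parting face, 14 mm below top_centre along its z; same axes. The face has two round sockets, 17 mm wide and 8 mm deep, at (x, y) = (-42, 13) and (42, -13) mm from here.
- top_pour_end (a point): On the loose half: the middle of the parting face's edge at the pour end (the lower end in the tub), at x = -56 mm from top_face; same axes.
- mould_top: The whole loose half; its origin lies at top_face, same axes. Closed, its axes point as mould_bottom's do, its parting face lies on the raised face of the bottom half, keys in sockets with about 1 mm of play, and it overhangs that face by 3 mm at each long side. Until the keys drop in it stands on the key tips, 6 mm too high.
- mould_bottom: Bottom half of the mould, plaster, fixed on the bench: base block 170 (x) x 50 (y) x 18 mm; on it a raised parting face 112 x 50 mm, 26 mm above the bench. Origin: centre of the base block's underside; x lengthwise, away from the pour end, z up. The raised face was cast by hand: square to the block and central in y, but its middle lies up to 14 mm either way along x, not measured.
- bottom_face (a point): On the bottom half, above its origin at the height of the raised face, 26 mm above the bench; same axes. Two round keys, 6 mm high, tapering from 15 mm at the root to 13 mm at the tip, stand on the raised face at (x, y) = (-42, 13) and (42, -13) mm from the middle of that face, so up to 14 mm along x from where this point would put them.
- bottom_pour_end (a point): On the bottom half: 56 mm from bottom_face toward its pour end (x = -56 mm), 26 mm above the bench; same axes.
- sprig_mould_centre (a point): Centre of a small round plaster mould, 50 mm across, 22 mm high, lying in the tub in front of the cleat. To be left.
- odd_half_centre (a point): Centre of a smaller plaster mould half, 82 x 44 x 22 mm, lying flat in the tub in front of the cleat. To be left.
- jar_wide: Capped plastic jar 57 mm across, 76 mm high, standing on the bench behind the bottom half. Origin: centre of its underside. To be left.
- jar_small: Capped plastic jar 48 mm across, 60 mm high, standing on the bench behind the bottom half. Origin: centre of its underside. To be left.
Not all that is in view belongs to the job. Leave any blue or red look-alike of the mould_top alone.

How it is judged:
By the outcome, as a careful person would: the job done as asked, in the order asked, and still so for the second after the job is handed in, with the robot touching nothing.
It also fails if it takes over 64 s, if anything falls off the work surface, if the arm or the gripper's body presses on something with over 40 N, if the wrist force passes 120 N, or if a joint passes its speed limit or range.

### The arm

A 6-joint arm with a two-finger parallel gripper is mounted at the origin on a cart in front of the work surface, level with it; the furniture and walls round the work are solid. World frame = base frame: x ahead of the robot, y to its left, z up, the work surface at z = 0. Lengths are in m, angles in degrees, forces in N, time in s.
With the tool pointing down it reaches from about 0.35 to 0.95 m from the base axis. Payload 17.4 kg.
Tool frame: the origin (TCP) lies on the centre line of the jaws, within the pads' length; the fingertips stand ahead of it and the grasp point (between the pads) lies 5 mm behind it (arm.tcp_to_tips is the y of the fingertips in the tool frame, in m); y points along the fingers, x is the direction in which the jaws open and shut, and the axes are right-handed (so a half turn about y gives the same grasp; the last joint's range is limited). The gripper opens to 93 mm and grips with 3 to 60 N. Pads are 15 mm wide; open, the fingers measure 128 mm over their backs; the gripper's body (75 mm by 188 mm) begins 65 mm behind the grasp point.
Start: joints at [63.037, 6.646, 82.598, -0, 90.757, -2.166], TCP at [0.283, 0.613, 0.233] pointing down, gripper open.
Joint ranges: [-162.19, 162.19], [-47.58, 125.68], [4.15, 143.07], [-65.23, 245.23], [0.69, 171.88], [-170.13, 170.13]. Speed limits (degrees/s): [108.29, 108.29, 127.2, 180, 180, 180].

### API

Orientations are given as [roll, pitch, yaw] about the fixed x, y, z axes, in that order (R = Rz(yaw) Ry(pitch) Rx(roll)).
In Python, from rig import arm, jaws, ik, imaging, order, status gives the robot as it stands. Calls block until the motion is done:
- arm.goto(position, orientation): joint-space move of the TCP to a pose.
- arm.move_l(position, rotation=None, feed=0.15, until_force=None): straight line of the TCP; rotation=None keeps the orientation; feed is the mean speed in m/s. With until_force (N) it stops when the force on the tool has changed by that much, and returns True; else False.
- arm.movej(angles): joint-space move.
- jaws.open_gripper() and jaws.clamp(force=None): open the fingers fully, or close them until they stop; force is the grip in N (None keeps the last).
- arm.pause(seconds).
- ik(position, orientation): joint angles nearest the present ones, or None.
- imaging.snapshot(name): name is "scene" or "top" or "wrist"; returns (picture, depth): 420x560x3 uint8, red, green, blue; 420x560 float32, m along the optical axis (not along the pixel's ray), 0 where there is no reading.
- imaging.calibration(name): a dict with "mtx" (3x3 intrinsics, pixels), "rvec" (rotation vector, rad) and "tvec" (3), from world to camera coordinates, as OpenCV has them; the wrist camera has in their place "mount" (4x4, takes a point from camera to tool coordinates, whose origin is the TCP and whose axes are the tool frame's). Camera axes: x right, y down, z forward; pixel columns grow to the right and rows downward; lengths in m; the calibration is good to about 2 mm. A picture is of the moment at which its call begins: read the wrist's pose just before it. calibration takes no time and is no camera call.
A pose or a line that the arm cannot do raises arm.MotionError and nothing moves.
- order.hand_in(): hands the job in, once; it reports no verdict.
Readings, each from a call of its own:
- status.get_clock(): time.
- status.get_joint_positions(): joint angles.
- status.get_qvel(): joint speeds.
- status.get_tau(): joint torques, N m.
- status.get_position(): TCP position.
- status.get_eef_rot(): TCP orientation.
- status.get_contact_force(): force on the tool from outside, world axes, zero at the start.
- status.get_torque(): the same for the moment, N m.
- status.get_grip_width(): opening from 0.0 (shut) to 1.0 (fully open).
Only numpy, scipy, OpenCV 4.12 (cv2) and the standard library are available. Lean on these libraries where they do the work, as an engineer would, in place of code of your own. Each camera call takes 0.05 s, during which the arm holds its last target.

## Working session

There is one attempt and no reset: what is moved stays moved. The work goes in short steps, each a Python script; the robot and the scene stay as the last script left them, time stands still between calls to the robot, and variables do not carry over. Pictures are saved under pics/ and viewed, and the job is handed in when it is done.

```bash
ls; mkdir -p pics; cat > h.py <<'E'
import numpy as np, cv2
from rig import arm,jaws,ik,imaging,order,status
def save(n,im): cv2.imwrite(f'pics/{n}.png',cv2.cvtColor(im,cv2.COLOR_RGB2BGR))
E
python3 - <<'E'
from h import *
print(status.get_clock(),arm.tcp_to_tips)
for n in ("scene","top","wrist"):
    p=status.get_position();r=status.get_eef_rot()
    im,d=imaging.snapshot(n); save(n+'0',im); c=imaging.calibration(n)
    np.savez(n+'0.npz',im=im,d=d,p=p,r=r,**c)
    print(n,{k:np.round(v,4).tolist() for k,v in c.items()}, (d>0).mean(), p, r)
E
```

```text
pics
0.0 0.014
scene {'mtx': [[440.186, 0.0, 269.7072], [0.0, 440.186, 212.6645], [0.0, 0.0, 1.0]], 'rvec': [2.1601, -1.2863, 0.4706], 'tvec': [-0.1978, 0.3964, 0.9564]} 0.9960034013605442 [0.28303931 0.6125826  0.2318978 ] [-8.99985295e+01  6.78933747e-02  6.52023526e+01]
top {'mtx': [[515.5918, 0.0, 284.4407], [0.0, 515.5918, 207.3985], [0.0, 0.0, 1.0]], 'rvec': [2.1297, -2.1217, 0.1025], 'tvec': [0.0407, 0.5163, 1.2398]} 0.9959438775510204 [0.28301589 0.61258893 0.2319487 ] [-8.99987223e+01  6.31122179e-02  6.52024984e+01]
wrist {'mtx': [[329.8573, 0.0, 273.2917], [0.0, 329.8573, 215.8784], [0.0, 0.0, 1.0]], 'mount': [[1.0, 0.0002, 0.0004, -0.001], [-0.0003, -0.2862, 0.9582, -0.1503], [0.0003, -0.9582, -0.2862, 0.0797], [0.0, 0.0, 0.0, 1.0]]} 0.9956845238095238 [0.28304448 0.61261015 0.23199026] [-8.99973132e+01  5.74149179e-02  6.52017968e+01]
```

View pics/scene0.png

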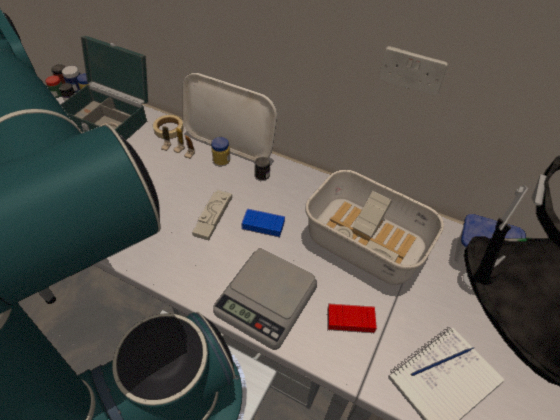

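View pics/top0.png

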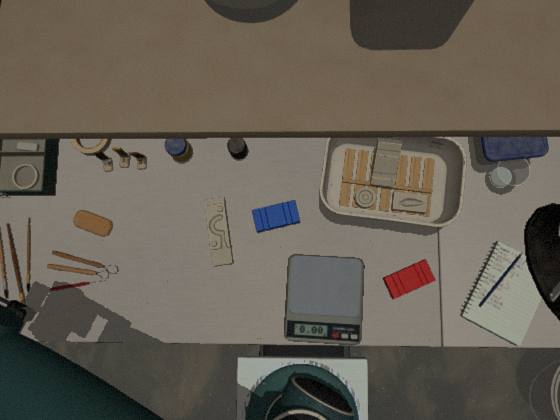

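View pics/wrist0.png

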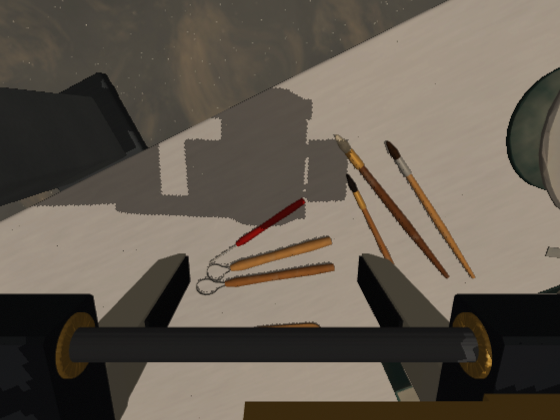

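```bash
cat >> h.py <<'E'
def load(f): return dict(np.load(f+'.npz'))
from scipy.spatial.transform import Rotation as Ro
def cam(z):
    """returns R (cam->world), origin"""
    if 'rvec' in z:
        R=cv2.Rodrigues(z['rvec'])[0]; return R.T,-R.T@z['tvec'].ravel()
    T=np.eye(4);T[:3,:3]=Ro.from_euler('xyz',z['r'],degrees=True).as_matrix();T[:3,3]=z['p'];T=T@z['mount']
    return T[:3,:3],T[:3,3]
def cloud(z):
    R,o=cam(z);K=z['mtx'];d=z['d'];v,u=np.mgrid[:d.shape[0],:d.shape[1]]
    P=np.dstack([(u-K[0,2])/K[0,0]*d,(v-K[1,2])/K[1,1]*d,d]); return P@R.T+o
def ray(z,u,v,h):
    R,o=cam(z);K=z['mtx'];q=R@np.array([(u-K[0,2])/K[0,0],(v-K[1,2])/K[1,1],1.]); return o+q*(h-o[2])/q[2]
def proj(z,P):
    R,o=cam(z);q=(np.atleast_2d(P)-o)@R; return (q[:,:2]/q[:,2:])@np.diag([z['mtx'][0,0],z['mtx'][1,1]])+z['mtx'][:2,2]
def take(n,name):
    p=status.get_position();r=status.get_eef_rot();im,d=imaging.snapshot(n);c=imaging.calibration(n)
    z=dict(im=im,d=d,p=p,r=r,**c);np.savez(name+'.npz',**z);save(name,im);return z
E
python3 - <<'E'
from h import *
t=load('top0');s=load('scene0')
save('c1',np.vstack([cv2.resize(t['im'][130:235,310:480],None,fx=4.5,fy=4.5,interpolation=cv2.INTER_CUBIC)[:470]]))
save('c2',cv2.resize(t['im'][185:275,180:320],None,fx=5,fy=5,interpolation=cv2.INTER_CUBIC))
save('c3',cv2.resize(s['im'][165:285,300:445],None,fx=5,fy=5,interpolation=cv2.INTER_CUBIC))
C=cloud(t)
for u,v in [(300,60),(300,120),(300,131),(388,145),(388,160),(386,180),(212,203),(217,235),(222,262),(366,198),(410,203),(237,148),(177,148),(330,300),(100,100),(250,180)]: print(u,v,C[v,u].round(3))
E
```

```text
300 60 [ 0.539 -0.009  0.844]
300 120 [ 0.482 -0.009  0.843]
300 131 [ 0.471 -0.009  0.843]
388 145 [ 0.654 -0.203  0.113]
388 160 [ 0.621 -0.205  0.099]
386 180 [ 0.579 -0.204  0.066]
212 203 [0.531 0.228 0.013]
217 235 [0.448 0.211 0.027]
222 262 [0.381 0.199 0.016]
366 198 [ 0.537 -0.157  0.053]
410 203 [ 0.526 -0.265  0.043]
237 148 [0.663 0.161 0.058]
177 148 [0.658 0.307 0.077]
330 300 [ 0.291 -0.068  0.043]
100 100 [0.502 0.179 0.844]
250 180 [ 0.593  0.134 -0.001]
```

View pics/c1.png

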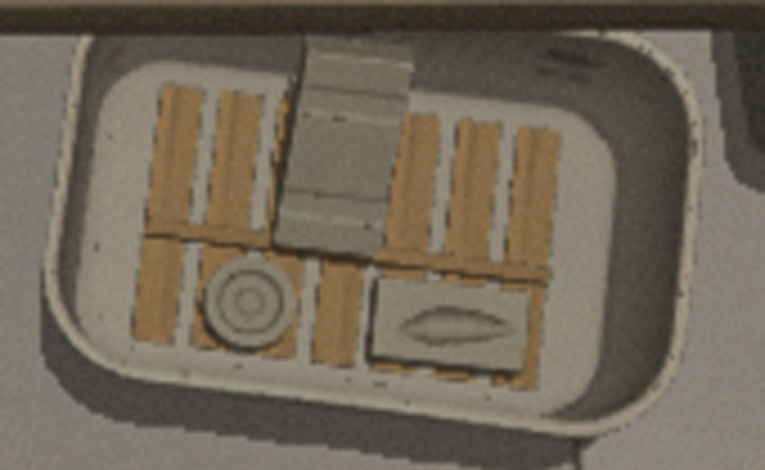

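View pics/c2.png

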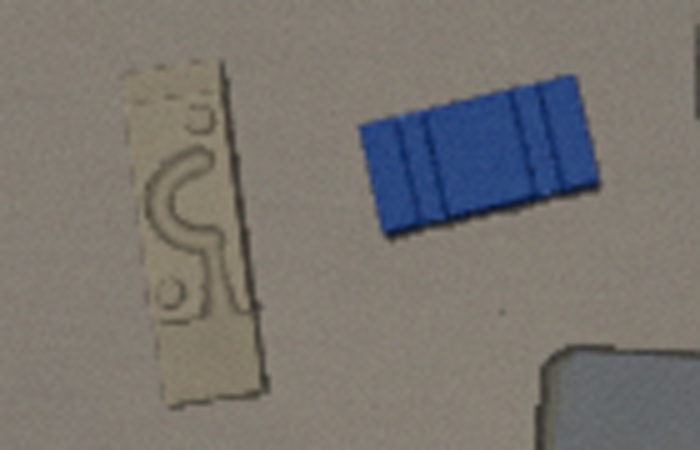

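View pics/c3.png

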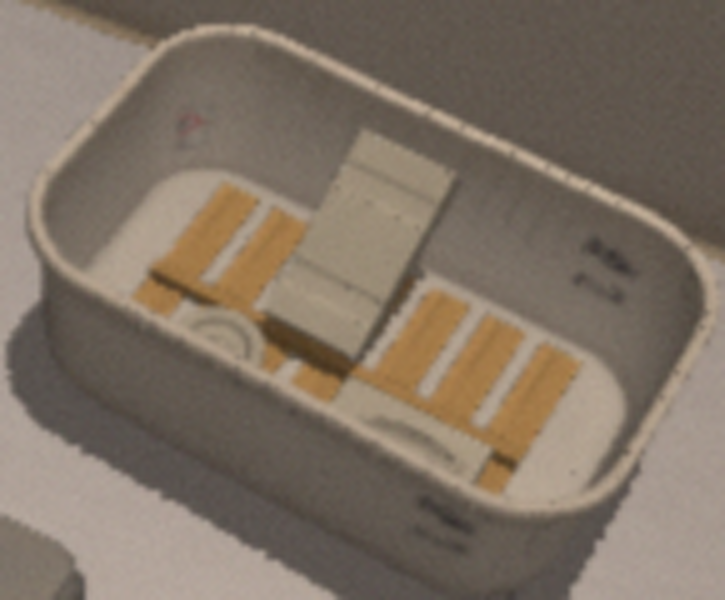

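```bash
cat >> h.py <<'E'
def toolR(xb,zb,s=1):
    """tool rpy so that x_t = s*yb, y_t=-zb"""
    xb=np.array(xb,float);zb=np.array(zb,float);yb=np.cross(zb,xb)
    M=np.column_stack([s*yb,-zb,-s*xb]); return Ro.from_matrix(M).as_euler('xyz',degrees=True)
def toolyt(yaw,tilt,s=1):
    """tool: block-like frame of heading yaw, nose raised by tilt deg"""
    B=(Ro.from_euler('z',yaw,degrees=True)*Ro.from_euler('y',-tilt,degrees=True)).as_matrix()
    return toolR(B[:,0],B[:,2],s)
E
python3 - <<'E'
from h import *
t=load('top0');s=load('scene0')
Cs=cloud(s);print('wall',Cs[60,330].round(3),Cs[30,420].round(3))
print('board behind',Cs[120,230].round(3))
for n,p in [('bot',[.51,.215,.2]),('tub',[.58,-.19,.26])]:
  for y in (11,-6):
    for s_ in (1,-1):
      r=toolyt(y,0,s_); q=ik(p,r); print(n,y,s_,r.round(1),None if q is None else np.round(q,1))
for s_ in (1,-1):
  for ti in (0,20,35): 
    q=ik([.6,-.2,.08],toolyt(-6,ti,s_)); print(ti,s_,None if q is None else np.round(q,1))
E
```

```text
wall [0.78  0.026 0.382] [ 0.778 -0.169  0.512]
board behind [0.733 0.312 0.115]
bot 11 1 [-90.   0. 101.] [ 20.2  -8.  100.1  -0.   87.9 -80.8]
bot 11 -1 [-90.   0. -79.] [ 20.2  -8.  100.1   0.   87.9  99.2]
bot -6 1 [-90.   0.  84.] [ 20.2  -8.  100.1  -0.   87.9 -63.8]
bot -6 -1 [-90.   0. -96.] [ 20.2  -8.  100.1   0.   87.9 116.2]
tub 11 1 [-90.   0. 101.] [ -20.5   -1.7   88.7   -0.    93.  -121.5]
tub 11 -1 [-90.   0. -79.] [-20.5  -1.7  88.7   0.   93.   58.5]
tub -6 1 [-90.   0.  84.] [ -20.5   -1.7   88.7   -0.    93.  -104.5]
tub -6 -1 [-90.   0. -96.] [-20.5  -1.7  88.7   0.   93.   75.5]
0 1 [ -20.7    6.1   97.7   -0.    76.3 -104.7]
20 1 [ -23.4   -5.   110.5    7.1   55.5 -110.5]
35 1 [ -25.9  -11.5  119.8   17.7   39.7 -120.3]
0 -1 [-20.7   6.1  97.7   0.   76.3  75.3]
20 -1 [-23.4  -5.  110.5   7.1  55.5  69.5]
35 -1 [-25.9 -11.5 119.8  17.7  39.7  59.7]
```

```bash
python3 - <<'E'
from h import *
arm.goto([.51,.215,.2],toolyt(11,0)); z=take('wrist','wb1')
arm.goto([.60,-.20,.25],toolyt(-6,0)); z=take('wrist','wt1')
print(status.get_clock(),status.get_joint_positions(),status.get_contact_force())
E
```

```text
3.5083 [-2.06476883e+01  1.11541774e+00  8.68104547e+01  1.03903697e-02
  9.20780489e+01 -1.04730801e+02] [-0.12499471 -0.18838364 -0.97041914]
```

View pics/wb1.png

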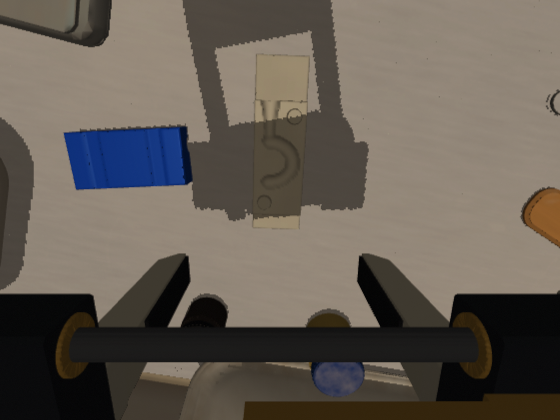

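View pics/wt1.png

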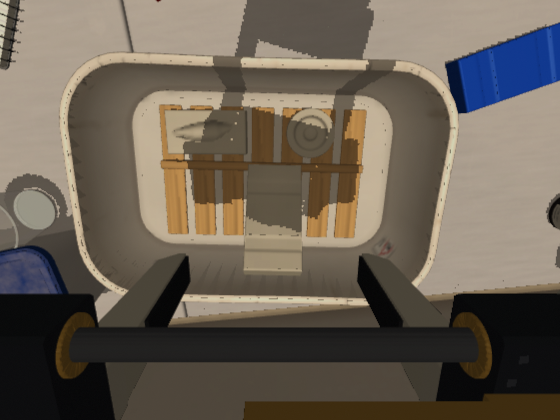

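Pictures so far: the candidates in top0 are the leaning plaster block (387,165), the blue look-alike (276,216), the red look-alike (409,279), the odd half (410,203), the sprig mould (366,198) and the bottom half (218,232). Only the block at (387,165) leans on the tub's far wall, so that is the one I'll take. It shows in wt1 at (274,218). In wb1 the bottom half runs over rows 55–228. Its channel opens at row 100, towards the robot, so the pour end is nearest the robot. The keys are at (294,116) and (264,202).

```bash
python3 - <<'E'
from h import *
z=load('wb1');w=load('wt1')
save('cb',cv2.resize(z['im'][40:240,230:330],None,fx=3,fy=3,interpolation=cv2.INTER_CUBIC).transpose(1,0,2)[::-1])
save('ct',cv2.resize(w['im'][150:285,220:325],None,fx=4,fy=4,interpolation=cv2.INTER_CUBIC))
C=cloud(z);W=cloud(w)
print('bottom column profile');
for v in range(50,236,6): print(v,C[v,280].round(4))
print('block');
for v in range(160,282,8): print(v,W[v,255].round(4),W[v,290].round(4))
print([W[v,274][2].round(4) for v in range(205,235,3)])
# bench and floor heights
print('bench',C[150,220],C[60,350],'slat',W[190,200],W[200,345])
E
```

```text
bottom column profile
50 [ 0.3687  0.1939 -0.0022]
56 [0.3768 0.1952 0.016 ]
62 [0.3816 0.1961 0.0146]
68 [0.3871 0.1972 0.0181]
74 [0.3919 0.1982 0.0156]
80 [0.3971 0.1992 0.0162]
86 [0.4022 0.2002 0.0163]
92 [0.4075 0.2013 0.0162]
98 [0.4127 0.2024 0.0159]
104 [0.4183 0.2033 0.0234]
110 [0.4236 0.2044 0.023 ]
116 [0.4289 0.2054 0.0254]
122 [0.4343 0.2065 0.0242]
128 [0.4397 0.2076 0.0251]
134 [0.4451 0.2087 0.0243]
140 [0.451  0.21   0.0192]
146 [0.4567 0.2112 0.0181]
152 [0.4619 0.2121 0.0237]
158 [0.4676 0.2132 0.0242]
164 [0.4735 0.2144 0.023 ]
170 [0.4792 0.2156 0.0237]
176 [0.4861 0.2171 0.0174]
182 [0.492  0.2182 0.0183]
188 [0.4971 0.2192 0.0235]
194 [0.5031 0.2204 0.0237]
200 [0.509  0.2215 0.0245]
206 [0.5154 0.2228 0.0239]
212 [0.522  0.2242 0.0224]
218 [0.5303 0.226  0.0161]
224 [0.5368 0.2273 0.0162]
230 [ 0.5498  0.2303 -0.0029]
block
160 [ 0.5637 -0.2165  0.03  ] [ 0.5679 -0.1777  0.0289]
168 [ 0.569  -0.2158  0.0554] [ 0.5729 -0.1794  0.0546]
176 [ 0.5765 -0.2165  0.0605] [ 0.5802 -0.1804  0.0608]
184 [ 0.5837 -0.217   0.0668] [ 0.5878 -0.1812  0.065 ]
192 [ 0.5913 -
[... 321 characters left out ...]

240 [ 0.6326 -0.2211  0.0989] [ 0.6359 -0.1872  0.0994]
248 [ 0.6386 -0.2215  0.1046] [ 0.6416 -0.188   0.1057]
256 [ 0.6448 -0.222   0.1096] [ 0.6482 -0.1888  0.1098]
264 [ 0.6507 -0.2225  0.1147] [ 0.6544 -0.1896  0.1141]
272 [ 0.6628 -0.2243  0.1067] [ 0.6644 -0.1903  0.1108]
280 [ 0.6771 -0.2266  0.0958] [ 0.6822 -0.191   0.093 ]
[np.float64(0.0807), np.float64(0.0813), np.float64(0.0849), np.float64(0.0859), np.float64(0.0866), np.float64(0.0885), np.float64(0.0911), np.float64(0.0933), np.float64(0.0948), np.float64(0.0953)]
bench [ 0.47428953  0.15081463 -0.00139629] [ 0.36453002  0.26253991 -0.00084172] slat [ 0.59098121 -0.28303109  0.0306589 ] [ 0.61996948 -0.11866403  0.03020409]
```

View pics/cb.png

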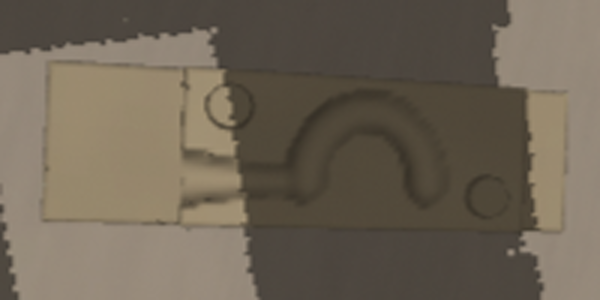

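View pics/ct.png

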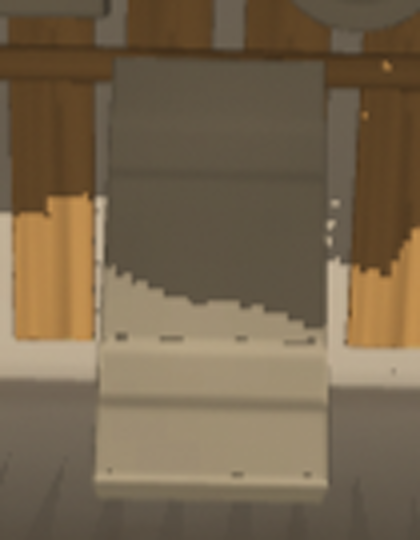

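```bash
python3 - <<'E'
from h import *
z=load('wb1');w=load('wt1');t=load('top0')
f=lambda c,r:(230+(300-r)/3,40+c/3)
k1=ray(z,*f(228,106),.029);k2=ray(z,*f(488,196),.029)
d=k2-k1;print('keys',k1.round(4),k2.round(4),'dist',np.linalg.norm(d[:2]),'mid',((k1+k2)/2).round(4),'yaw',np.degrees(np.arctan2(d[1],d[0]))+17.2)
cs=[ray(z,*f(*c),.018) for c in [(47,62),(43,220),(567,92),(562,230)]]
n=(cs[0]+cs[1])/2;fa=(cs[2]+cs[3])/2;q=fa-n
print('block corners',np.round(cs,4),'len',np.linalg.norm(q),'w',np.linalg.norm(cs[0]-cs[1]),np.linalg.norm(cs[2]-cs[3]),'yaw',np.degrees(np.arctan2(q[1],q[0])),'mid',(n+fa)/2)
# also from top camera: keys
tk=lambda c,r:(180+c/5,185+r/5)
a=ray(t,*tk(200,118),.029);b=ray(t,*tk(170,293),.029);print('top keys',a.round(4),b.round(4),'mid',((a+b)/2).round(4),np.linalg.norm((a-b)[:2]))
# loose block
W=cloud(w);m=W[170:266,252:298].reshape(-1,3)
c0=m.mean(0);u,s,vt=np.linalg.svd(m-c0);nrm=vt[2]*np.sign(vt[2][2]);print('plane',nrm.round(3),'tilt',np.degrees(np.arccos(nrm[2])),'rms',s[2]/np.sqrt(len(m)),'head',np.degrees(np.arctan2(-nrm[1],-nrm[0])))
def rp(u,v):
    R,o=cam(w);K=w['mtx'];q=R@np.array([(u-K[0,2])/K[0,0],(v-K[1,2])/K[1,1],1.]);return o+q*(nrm@(c0-o))/(nrm@q)
E=[rp(248.2,165),rp(301.2,165),rp(244.2,269),rp(302,269)]
print(np.round(E,4),[np.linalg.norm(E[i]-E[j]) for i,j in((0,1),(2,3),(0,2),(1,3))])
h=(E[2]+E[3]-E[0]-E[1]);print('head',np.degrees(np.arctan2(h[1],h[0])),'backmid',np.mean(E,0),'centre',np.mean(E,0)-.014*nrm)
E
```

```text
keys [0.4263 0.2188 0.029 ] [0.5136 0.2067 0.029 ] dist 0.08810933563205636 mid [0.47   0.2127 0.029 ] yaw 9.289916114986132
block corners [[0.3717 0.2216 0.018 ]
 [0.3799 0.1739 0.018 ]
 [0.5378 0.2484 0.018 ]
 [0.5453 0.2001 0.018 ]] len 0.16783998511542728 w 0.04835853537224929 0.04895822983994484 yaw 9.09223186244441 mid [0.45867584 0.21098674 0.018     ]
top keys [0.5142 0.2049 0.029 ] [0.4264 0.2177 0.029 ] mid [0.4703 0.2113 0.029 ] 0.088817174688578
plane [0.092 0.996 0.016] tilt 89.08834752422781 rms 0.013159767579711256 head -95.29900153198084
[[ 0.527  -0.1962  0.3503]
 [ 0.5105 -0.1966  0.4688]
 [ 0.5391 -0.1975  0.3607]
 [ 0.4901 -0.1946  0.4621]] [np.float64(0.11964354102188299), np.float64(0.11261608438901753), np.float64(0.01602829120504447), np.float64(0.021500067010770597)]
head 175.11461923736684 backmid [ 0.51665718 -0.19619708  0.41047442] centre [ 0.5153644  -0.21013549  0.41025167]
```

```bash
python3 - <<'E'
from h import *
w=load('wt1');t=load('top0')
W=cloud(w);ok=(w['d']>0);m=W[170:264,252:298][ok[170:264,252:298]]
m=m[(m[:,2]>.045)&(m[:,2]<.13)]
for i in range(3):
    c0=m.mean(0);vt=np.linalg.svd(m-c0,full_matrices=False)[2];nrm=vt[2]*np.sign(vt[2][2]);e=(m-c0)@nrm;m=m[abs(e)<.004]
print('plane',nrm.round(3),'tilt',np.degrees(np.arccos(nrm[2])),'rms',e.std(),len(m),'head',np.degrees(np.arctan2(-nrm[1],-nrm[0])))
def rp(u,v):
    R,o=cam(w);K=w['mtx'];q=R@np.array([(u-K[0,2])/K[0,0],(v-K[1,2])/K[1,1],1.]);return o+q*(nrm@(c0-o))/(nrm@q)
E=[rp(248.2,165),rp(301.2,165),rp(244.2,269),rp(302,269)]
print(np.round(E,4),[np.linalg.norm(E[i]-E[j]).round(4) for i,j in((0,1),(2,3),(0,2),(1,3))])
h=(E[2]+E[3]-E[0]-E[1]);print('head',np.degrees(np.arctan2(h[1],h[0])),'backmid',np.mean(E,0),'centre',np.mean(E,0)-.014*nrm)
# cleat yaw: far/near edges at left and right ends in wt1 (z=.041)
a=ray(w,163,163,.041);b=ray(w,362,169,.041);print('cleat',a.round(4),b.round(4),'yaw',np.degrees(np.arctan2(*(a-b)[[1,0]]))-90)
E
```

```text
plane [-0.576  0.073  0.814] tilt 35.51128393900959 rms 0.0009343947303443048 4307 head -7.174751256396457
[[ 0.5654 -0.2226  0.0538]
 [ 0.5712 -0.1674  0.053 ]
 [ 0.6536 -0.2329  0.1172]
 [ 0.6596 -0.1788  0.1166]] [np.float64(0.0556), np.float64(0.0544), np.float64(0.1091), np.float64(0.1094)]
head -7.007232711724332 backmid [ 0.61245091 -0.20043236  0.08516014] centre [ 0.62051932 -0.20144803  0.07376412]
cleat [ 0.5554 -0.3154  0.041 ] [ 0.5842 -0.1009  0.041 ] yaw -187.64758656163372
```

```bash
cat >> h.py <<'E'
def tcp_for(g,rpy): return np.array(g)+.005*Ro.from_euler('xyz',rpy,degrees=True).as_matrix()[:,1]
E
python3 - <<'E'
from h import *
r=toolyt(-7.1,20); P=tcp_for([.6205,-.2014,.0752],r); print(P,r,ik(P,r))
arm.goto(P+[0,0,.13],r)
hit=arm.move_l(P+[0,0,.0],r,feed=.1,until_force=8); print('hit',hit,status.get_position(),status.get_contact_force())
z=take('wrist','wt2'); print(status.get_clock())
E
```

```text
[ 0.62219699 -0.20161137  0.07050154] [-1.10000000e+02 -1.27222187e-14  8.29000000e+01] [ -22.48460076   -1.75807447  108.39772023    6.4238114    54.19434263
 -108.26561106]
hit False [ 0.62252635 -0.20174042  0.07130098] [0.3337168  0.72452611 1.22478158]
5.5083
```

View pics/wt2.png

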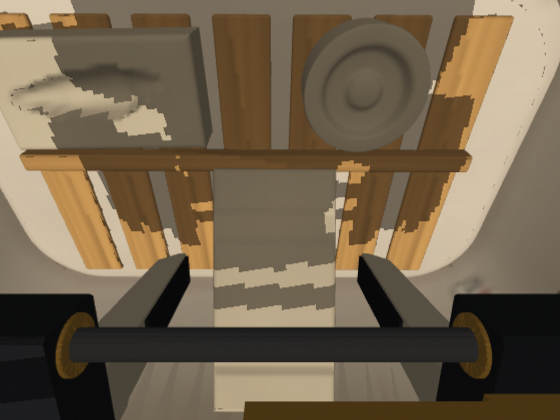

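The block lies centred between the open fingers: its sides are at columns 213 and 336 and the fingers at 189 and 358. I'll grip and lift.

```bash
python3 - <<'E'
from h import *
jaws.clamp(25); print('w',status.get_grip_width()*93,status.get_contact_force())
p=np.array(status.get_position())
arm.move_l(p+[-.002,0,.02],feed=.06); print(status.get_contact_force())
arm.move_l(p+[-.02,0,.14],feed=.12)
arm.pause(.2);print('w',status.get_grip_width()*93,status.get_contact_force(),status.get_torque(),status.get_clock())
take('wrist','wt3');take('scene','s3')
E
```

```text
w 55.476830180455224 [-0.06562808  0.17296911  0.77372227]
[ 0.94375205  0.58196051 -1.86589074]
w 55.92412607940858 [-0.31273658  0.24539968 -3.1004628 ] [-0.02261734  0.29693429 -0.02361484] 8.025
```

View pics/wt3.png

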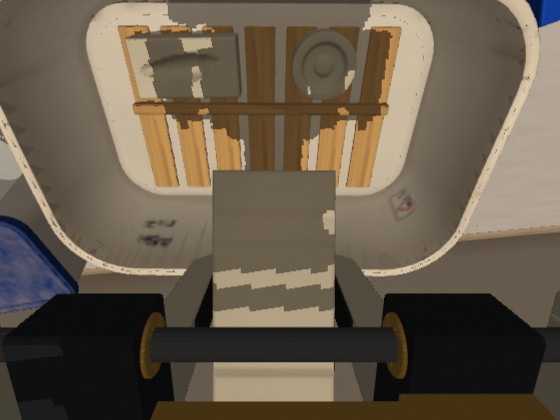

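View pics/s3.png

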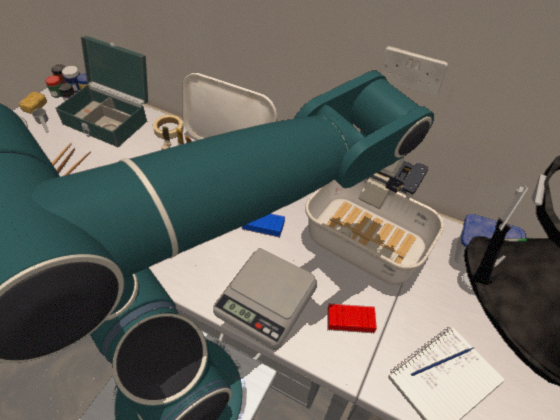

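```bash
cat >> h.py <<'E'
def blockfit(w,rows,cols,edge_row,uL,uR):
    W=cloud(w)[rows[0]:rows[1],cols[0]:cols[1]];m=W[w['d'][rows[0]:rows[1],cols[0]:cols[1]]>0]
    R,o=cam(w);m=m[np.linalg.norm(m-o,axis=1)>.05]
    c0=np.median(m,0)
    for i in range(6):
        vt=np.linalg.svd(m-c0,full_matrices=False)[2];n=vt[2]*np.sign(vt[2][2]);e=(m-c0)@n;m=m[abs(e-np.median(e))<max(.003,2*e.std())];c0=m.mean(0)
    K=w['mtx']
    def rp(u,v):
        q=R@np.array([(u-K[0,2])/K[0,0],(v-K[1,2])/K[1,1],1.]);return o+q*(n@(c0-o))/(n@q)
    a,b=rp(uL,edge_row),rp(uR,edge_row)
    T=Ro.from_euler('xyz',w['r'],degrees=True).as_matrix()
    mid=(a+b)/2; y=(b-a)/np.linalg.norm(b-a); x=np.cross(y,n)
    print('plane rms',e.std(),len(m),'width',np.linalg.norm(b-a),'tilt',np.degrees(np.arcsin(x[2])),'heading',np.degrees(np.arctan2(x[1],x[0])))
    cen=mid+.056*x-.014*n
    print('centre in tool',(T.T@(cen-w['p'])).round(4),'world',cen.round(4),'n in tool',(T.T@n).round(4),'x in tool',(T.T@x).round(4))
    return cen,x,y,n
E
python3 - <<'E'
from h import *
w=load('wt3');save('cw3',cv2.resize(w['im'][160:330,190:360],None,fx=3.5,fy=3.5))
blockfit(w,(180,318),(222,328),172,213,336)
E
```

```text
plane rms 0.0008299159832966979 14563 width 0.055489572635345624 tilt 35.930794679424324 heading -7.108282803011666
centre in tool [-0.0004 -0.0041 -0.0007] world [ 0.6013 -0.2019  0.2139] n in tool [-3.000e-04 -9.613e-01  2.755e-01] x in tool [ 1.000e-04 -2.755e-01 -9.613e-01]
```

View pics/cw3.png

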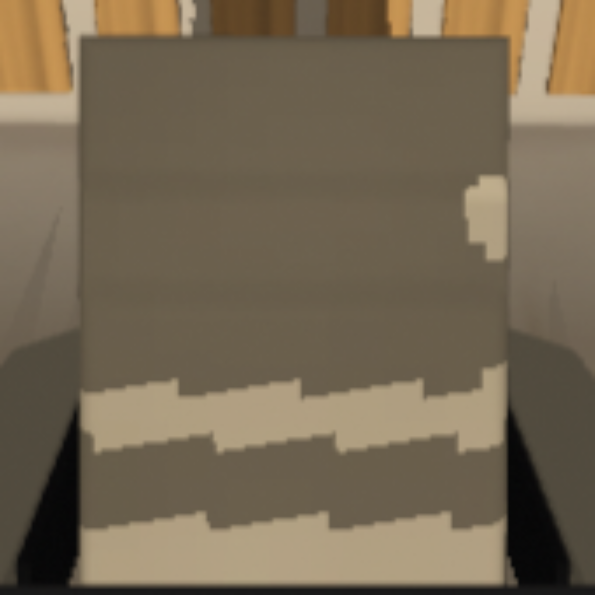

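```bash
cat >> h.py <<'E'
YAW=9.2;PIT=15.5
C_TOOL=np.array([-.0004,-.0045,-.0004])
RP=toolyt(YAW,-PIT); MP=Ro.from_euler('xyz',RP,degrees=True).as_matrix()
KX=np.array([np.cos(np.radians(YAW)),np.sin(np.radians(YAW)),0]);KY=np.array([-KX[1],KX[0],0])
MID=np.array([.4702,.2121,0])
def tcpc(dx,dy,zc):
    """TCP for block centre at key-mid + dx,dy (mould axes), height zc"""
    return MID+dx*KX+dy*KY+[0,0,zc]-MP@C_TOOL
E
python3 - <<'E'
from h import *
print(ik(tcpc(-.006,0,.16),RP),ik(tcpc(-.006,0,.04),RP))
arm.goto(tcpc(-.006,0,.16),RP)
arm.move_l(tcpc(-.006,0,.066),RP,feed=.1)
arm.pause(.3)
print(status.get_position()-tcpc(-.006,0,.066),status.get_eef_rot(),RP,status.get_contact_force(),status.get_torque(),status.get_clock())
take('wrist','wp1');take('top','tp1')
E
```

```text
[ 20.03599607  -2.649083   100.29129508   2.90521437  97.58472029
 -79.16547479] [ 20.03599607   3.08799941 106.32991684   2.88744709  85.82395285
 -79.75970798]
[8.77359981e-05 3.73060206e-05 2.65899935e-04] [-7.45247781e+01 -5.18906764e-03  9.92015584e+01] [-74.5   0.   99.2] [-0.32280069 -0.12977564 -2.44317793] [ 0.09204378 -0.20625042 -0.02510381] 11.125
```

View pics/wp1.png

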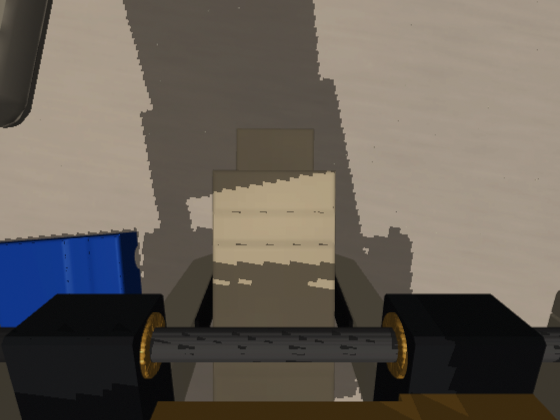

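View pics/tp1.png

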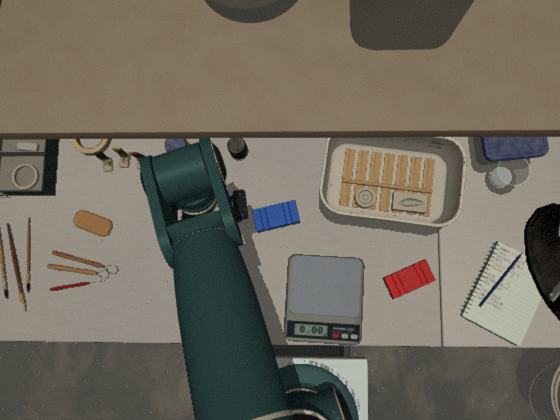

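```bash
python3 - <<'E'
from h import *
w=load('wp1');save('cw4',cv2.resize(w['im'][115:255,200:345],None,fx=4.5,fy=4.5,interpolation=cv2.INTER_CUBIC))
cen,x,y,n=blockfit(w,(180,315),(222,328),171,213,335)
d=cen-MID;print('rel',d@KX,d@KY,cen[2])
a,b=ray(w,236.5,128.5,.018),ray(w,313,128.5,.018)
for q in (a,b,(a+b)/2): print(q.round(4),((q-MID)@KX).round(4),((q-MID)@KY).round(4))
E
```

```text
plane rms 0.0008320701790147409 14255 width 0.055033898249570966 tilt 0.4946545529671774 heading 9.213859115784228
centre in tool [-0.0005 -0.0038 -0.0011] world [0.4649 0.2111 0.0654] n in tool [-8.000e-04 -9.614e-01  2.751e-01] x in tool [ 2.000e-04 -2.751e-01 -9.614e-01]
rel -0.0053824177544178125 -0.00011046767014511887 0.06538839402954455
[0.3798 0.1734 0.018 ] -0.0954 -0.0238
[0.3721 0.2212 0.018 ] -0.0954 0.0247
[0.376  0.1973 0.018 ] -0.0954 0.0005
```

View pics/cw4.png

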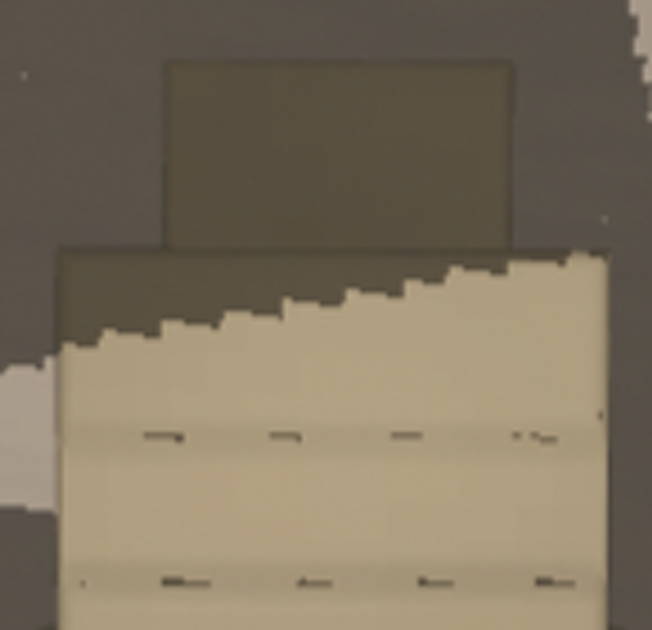

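```bash
python3 - <<'E'
from h import *
dx,dy=-.006,.0005
arm.move_l(tcpc(dx,dy,.050),RP,feed=.05)
f0=np.array(status.get_contact_force());print('f0',f0)
hit=arm.move_l(tcpc(dx,dy,.043),RP,feed=.008,until_force=2.5)
p=np.array(status.get_position());zc=(p+MP@C_TOOL)[2]
print(hit,'zc',zc,np.array(status.get_contact_force())-f0,status.get_torque(),status.get_grip_width()*93,status.get_clock())
np.save('f0.npy',f0)
E
```

```text
f0 [ 0.23585704  0.37893582 -2.84246979]
True zc 0.0448792213276798 [ 1.15084939 -0.49558393  7.90371864] [ 0.0292668  -0.01757087  0.05000768] 55.6061233545146 12.3417
```

```bash
python3 - <<'E'
from h import *
f0=np.load('f0.npy');dy=.0005;dx=-.006;zc=.0447
F=lambda:np.array(status.get_contact_force())-f0
while dx<.006:
    dx+=.001
    arm.move_l(tcpc(dx,dy,zc),RP,feed=.02)
    f=F();pz=(np.array(status.get_position())+MP@C_TOOL)[2]
    print(round(dx*1e3,1),round(zc*1e3,2),round(pz*1e3,2),'x',(f@KX).round(1),'y',(f@KY).round(1),'z',f[2].round(1))
    if f[2]>7: zc+=.0002
    elif f[2]<1: zc-=.0005
    elif f[2]<3: zc-=.0002
    if zc<.043: break
print(status.get_clock(),status.get_torque())
E
```

```text
-5.0 44.7 44.9 x 1.8 y -1.3 z 4.8
-4.0 44.7 44.84 x -2.3 y -0.8 z 7.5
-3.0 44.9 44.85 x -1.7 y -0.6 z 5.3
-2.0 44.9 44.72 x 0.1 y 0.1 z 1.9
-1.0 44.7 44.44 x -0.7 y -0.9 z 0.6
0.0 44.2 44.1 x -0.6 y -0.1 z 0.9
1.0 43.7 43.67 x -0.4 y -0.9 z -0.0
2.0 43.2 43.15 x -1.9 y -0.1 z 1.3
3.0 43.0 42.9 x -7.4 y -0.9 z 4.3
4.0 43.0 42.76 x -15.0 y -0.9 z 6.4
5.0 43.0 42.64 x -21.9 y -0.9 z 8.9
6.0 43.2 42.58 x -27.7 y -0.8 z 10.1
15.3417 [-0.9036723   4.66276755 -0.09838152]
```

```bash
python3 - <<'E'
from h import *
f0=np.load('f0.npy');dy=.0005;dx=.006;zc=.0432
F=lambda:np.array(status.get_contact_force())-f0
def rep(): 
    f=F();pz=(np.array(status.get_position())+MP@C_TOOL)[2]
    print(round(dx*1e3,1),round(zc*1e3,2),round(pz*1e3,2),'x',(f@KX).round(1),'y',(f@KY).round(1),'z',f[2].round(1)); return f
while dx>-.002:
    dx-=.001; arm.move_l(tcpc(dx,dy,zc),RP,feed=.02); f=rep()
    if f@KX>-1.5: break
dx-=.0005
for i in range(14):
    zc-=.0005; arm.move_l(tcpc(dx,dy,zc),RP,feed=.02); f=rep()
    if f@KX<-2.5: dx-=.0005
    elif f@KX>2.5: dx+=.0005
    if f[2]>6: break
print(status.get_clock(),status.get_torque(),status.get_grip_width()*93)
E
```

```text
5.0 43.2 42.67 x -20.0 y -1.4 z 6.2
4.0 43.2 42.74 x -13.8 y -0.5 z 3.0
3.0 43.2 42.82 x -8.5 y -1.1 z 0.4
2.0 43.2 43.18 x -2.9 y -0.2 z -1.7
1.0 43.2 43.35 x 0.4 y -0.0 z -0.5
0.5 42.7 42.7 x -0.8 y -0.1 z -0.6
0.5 42.2 42.19 x 0.2 y -0.6 z 0.1
0.5 41.7 41.64 x 0.1 y 0.2 z 0.3
0.5 41.2 41.17 x -0.2 y -0.8 z 0.7
0.5 40.7 40.66 x 0.1 y -0.1 z 1.1
0.5 40.2 40.16 x -0.5 y -0.4 z 0.4
0.5 39.7 39.65 x -0.8 y -1.1 z 0.6
0.5 39.2 39.14 x -0.5 y -0.5 z 2.0
0.5 38.7 38.92 x -1.6 y -1.6 z 5.0
0.5 38.2 38.88 x -4.3 y -1.4 z 11.8
19.0917 [-0.20706428  0.73987876  0.05960989] 55.441675940956046
```

```bash
python3 - <<'E'
from h import *
f0=np.load('f0.npy')
arm.move_l(tcpc(.0005,.0005,.0388),RP,feed=.02);print(np.array(status.get_contact_force())-f0)
jaws.open_gripper(); arm.pause(.2);print(status.get_grip_width(),status.get_contact_force())
p=np.array(status.get_position())
arm.move_l(p-.09*MP[:,1],RP,feed=.1)
take('wrist','wr1')
arm.goto([.51,.215,.2],toolyt(9.2,0)); take('wrist','wr2')
print(status.get_clock(),status.get_contact_force())
E
```

```text
[-0.31787899 -0.89477741  5.07622493]
0.9993896825839056 [-0.62806553 -0.76110857  0.15369459]
21.8917 [ 0.75970197  0.16702839 -0.16693918]
```

View pics/wr2.png

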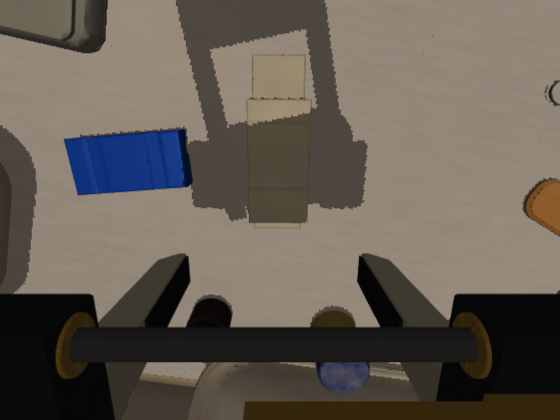

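```bash
python3 - <<'E'
from h import *
w=load('wr2')
cen,x,y,n=blockfit(w,(105,218),(252,302),98.5,248,311)
d=cen-MID;print('rel',d@KX,d@KY,cen,'n',n)
W=cloud(w)
for v in (105,140,170,200,218): print(v,[W[v-1:v+2,u-2:u+3,2].mean().round(4) for u in (254,279,302)])
print('base near',W[65:90,260:300,2].mean(),'bench',W[130:180,215:235,2].mean())
save('cr2',cv2.resize(w['im'][40:240,230:330],None,fx=3,fy=3,interpolation=cv2.INTER_CUBIC))
arm.goto([.35,.45,.3],[-90,0,65]); take('scene','sf');take('top','tf');print(status.get_clock())
s=load('sf');save('csf',cv2.resize(s['im'][170:260,170:310],None,fx=5,fy=5,interpolation=cv2.INTER_CUBIC))
E
```

```text
plane rms 0.0009109368930480775 5625 width 0.05400436821793136 tilt 0.007049221581102757 heading 9.228069884588859
centre in tool [0.0045 0.1636 0.0397] world [0.4703 0.2133 0.0377] n in tool [-6.0e-04 -1.0e+00 -2.5e-03] x in tool [ 3.0e-04  2.5e-03 -1.0e+00]
rel 0.00024237567834086216 0.0011610902881185761 [0.47025362 0.21328491 0.03768056] n [ 5.55193318e-05 -1.10892706e-03  9.99999384e-01]
105 [np.float64(0.052), np.float64(0.0522), np.float64(0.0521)]
140 [np.float64(0.0524), np.float64(0.052), np.float64(0.0523)]
170 [np.float64(0.0519), np.float64(0.0521), np.float64(0.0721)]
200 [np.float64(0.0509), np.float64(0.0508), np.float64(0.0506)]
218 [np.float64(0.0519), np.float64(0.0522), np.float64(0.0523)]
base near 0.017412638301621874 bench -0.0005692888207093926
23.15
```

View pics/cr2.png

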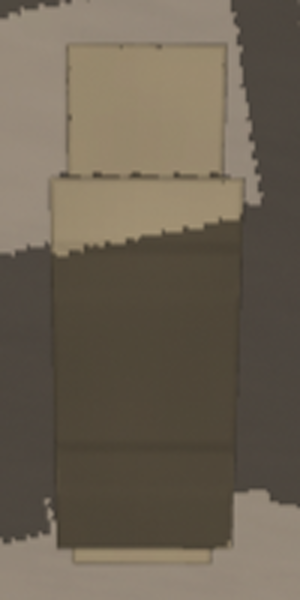

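View pics/sf.png

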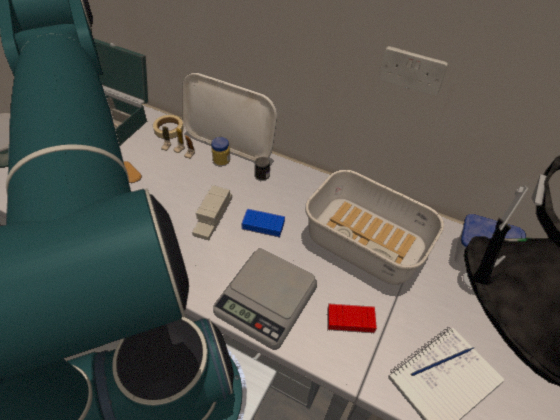

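View pics/tf.png

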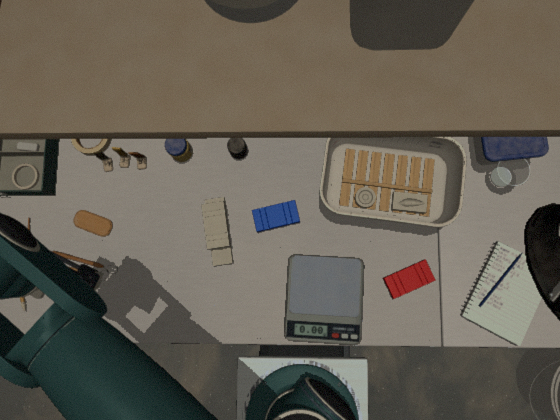

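The pictures show the loose half lying level on the bottom half (tf, at (217,225)). Its back reads 52.6 mm above the bench in the depth image, against 54 mm nominal when closed and 60 mm if it stood on the keys. The sprig mould (366,198), the odd half (410,203) and both jars (177,148) and (237,148) are where they were, so I'm handing in.

```bash
python3 - <<'E'
from h import *
order.hand_in(); print(status.get_clock())
E
```

```text
the job is handed in; nothing more can be done
the job is handed in; nothing more can be done
```

The mould is closed and handed in, with the robot clock at about 23 s of the 64 s allowed. I gripped the leaning half across its long sides, lifted it out of the tub and laid it face down with the pour ends together. I then slid it lengthwise until the keys dropped into the sockets, seated it and let go.

**Seating:**
- **Drop:** the half came down 6.0 mm from standing on the key tips to seated, which matches the key height.
- **Attitude:** its back is level to about 0.1° and its heading matches the bottom half (9.2°).
- **Height and position:** the back reads 52.6 mm above the bench, against 54 mm nominal and 60 mm if it stood on the keys. The centre is 0.2 mm lengthwise and 1.2 mm sideways from the measured middle of the keys. Both differences are within the 2 mm camera calibration.

**Left alone:** the other two moulds, both jars and the blue and red look-alikes look unmoved in the last pictures.

**Overshot slide:** my slide ran about 4 mm past the point where the keys had engaged. For a moment they pushed sideways against the socket walls with about 28 N, and 10 N downward, before I backed off. Otherwise the pressing force on the bottom half stayed below about 12 N. The pictures show no damage or shift, but they cannot show small chips at the keys.

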